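# Flip the refill flag of the empty parts bin

### The job

One of the two bins of brass parts has run empty: push the flag on the stand in front of it right over its pivot, so that it lies flat on the other side and shows its other face. Only push it, without pinching it, and do not shove, tip or lift the stand. Leave the other flag and its stand, the brass parts and the hammer as they are.

Things in the scene. Friction and masses are not known exactly. Their poses are not given: they have to be found in the camera images.
- empty_bin_floor (a point): centre of the inner floor of the empty bin: fixed open blue plastic bin, 150 (x) by 120 (y) mm, 60 high, 4 mm walls, nothing in it
- empty_stand: flag stand in front (robot side) of the empty bin: loose, about 1.5 kg, dark steel base 130 (x) by 110 (y) by 12 mm, two uprights at its x = -59 and +59 mm, 8 by 26 mm, 106 high, carrying the hinge rod. Origin: centre of the base's underside, on the table. Its x is the hinge direction; its y points to the side where the flag lies at the start
- empty_pivot (a point): point on the hinge line of that stand, midway between the uprights, 100 mm above the table; axes as the stand's
- empty_flag (a joint): turn of the empty bin's flag about the hinge, rad: 0 = level on the stand's +y side, lip standing up; pi/2 = upright over the hinge; pi (the stop) = turned right over, level on the -y side, lip hanging down. Starts between 0 and 0.25. Stiff hinge: the flag (60 g) stays at any angle where it is left; about 0.07 N m turns it
- empty_sheet_out: outer sheet of that flag, white plastic 3 mm thick, 100 wide along the hinge: plate from 6 to 70 mm out from the hinge line, at its free end a lip 35 mm high at right angles, its outside at 70 mm. Underside at the start (dark bar on it), top when flipped. Origin midway on the hinge line; y outward along the flag, z the way the lip points; plate surface at z = -3 mm
- empty_sheet_in: inner sheet glued onto it: the face seen at the start (a dark disc on it) and the inside of the lip, 88 mm wide, plate from 10 to 66 mm out, 3 mm thick (top at z = +3 mm), lip part up to z = 29 mm. Same origin and axes. Flipping needs no touch on this sheet; touching both sheets at once counts as pinching
- empty_edge (a point): point on the empty bin's flag at its free end: 70 mm out from the hinge line, midway along its width, in the joint between the two sheets (3 mm above the plate's underside)
- stocked_bin_floor (a point): centre of the inner floor of the stocked bin: fixed open blue plastic bin, 150 (x) by 120 (y) mm, 60 high, 4 mm walls, with two brass parts standing in it
- stocked_stand: flag stand in front (robot side) of the stocked bin: loose, about 1.5 kg, dark steel base 130 (x) by 110 (y) by 12 mm, two uprights at its x = -59 and +59 mm, 8 by 26 mm, 106 high, carrying the hinge rod. Origin: centre of the base's underside, on the table. Its x is the hinge direction; its y points to the side where the flag lies at the start
- stocked_pivot (a point): point on the hinge line of that stand, midway between the uprights, 100 mm above the table; axes as the stand's
- stocked_flag (a joint): turn of the stocked bin's flag about the hinge, rad: 0 = level on the stand's +y side, lip standing up; pi/2 = upright over the hinge; pi (the stop) = turned right over, level on the -y side, lip hanging down. Starts between 0 and 0.25. Stiff hinge: the flag (60 g) stays at any angle where it is left; about 0.07 N m turns it
- stocked_sheet_out: outer sheet of that flag, white plastic 3 mm thick, 100 wide along the hinge: plate from 6 to 70 mm out from the hinge line, at its free end a lip 35 mm high at right angles, its outside at 70 mm. Underside at the start (dark bar on it), top when flipped. Origin midway on the hinge line; y outward along the flag, z the way the lip points; plate surface at z = -3 mm
- stocked_sheet_in: inner sheet glued onto it: the face seen at the start (a dark disc on it) and the inside of the lip, 88 mm wide, plate from 10 to 66 mm out, 3 mm thick (top at z = +3 mm), lip part up to z = 29 mm. Same origin and axes. Flipping needs no touch on this sheet; touching both sheets at once counts as pinching
- stocked_edge (a point): point on the stocked bin's flag at its free end: 70 mm out from the hinge line, midway along its width, in the joint between the two sheets (3 mm above the plate's underside)
- ferrule: short brass ring, outside diameter 40 mm, 30 high, standing in the stocked bin; origin at the centre of its underside
- sleeve: brass ring, outside diameter 30 mm, 45 high, standing in the stocked bin; origin at the centre of its underside
- bell: small brass bell blank, flared foot of 80 mm diameter, 75 high, standing on the bench between the bins; origin at the centre of its underside
- hammer: hammer lying on the bench to the right; origin near its middle, handle to its -x

How it is judged:
By the outcome, as a careful person would: the job done as asked, in the order asked, and still so for the second after the job is handed in, with the robot touching nothing.
It also fails if it takes over 48 s, if anything falls off the work surface, if the arm or the gripper's body presses on something with over 40 N, if the wrist force passes 120 N, or if a joint passes its speed limit or range.

### The arm

A 6-joint arm with a two-finger parallel gripper is mounted at the origin on the work surface. World frame = base frame: x ahead of the robot, y to its left, z up, the work surface at z = 0. Lengths are in m, angles in rad, forces in N, time in s.
With the tool pointing down it reaches from about 0.425 to 0.95 m from the base axis. Payload 3.5 kg.
Tool frame: the origin (TCP) lies at the very end of the fingers, on their centre line; the grasp point (between the pads) lies 19 mm behind it (ctrl.grip_point_offset is the distance from the TCP to the grasp point, in m); z points along the fingers, y is the line along which they close (so a half turn about z gives the same grasp; the last joint's range is limited). The gripper opens to 85 mm and grips with 20 to 120 N. Pads are 22 mm wide; open, the fingers measure 114 mm over their backs; the gripper's body (76 mm by 85 mm) begins 54 mm behind the grasp point. The pads swing forward as they close: fully open they stand 13 mm farther back than shut.
Start: joints at [1.074, 0.286, 1.577, -0, 1.279, -0.15], TCP at [0.229, 0.635, 0.231] pointing down, gripper open.
Joint ranges: [-2.77, 2.77], [-0.9, 2.22], [0.21, 2.48], [-1.53, 4.67], [0.24, 2.81], [-2.84, 2.84]. Speed limits (rad/s): [2.79, 2.79, 3.14, 3.14, 3.14, 3.14].

### API

Orientations are given as a unit quaternion [x, y, z, w].
In Python, from plant import telemetry, vision, ctrl gives the robot as it stands.
- The arm moves only by the tool arm_command, never from a script. Its argument "series" is one flat list of numbers, 7 for each row, row after row: the shift along the tool's x, y, z in cm, then the turn, a rotation vector about the tool's x, y, z in degrees, then the closure, from 0 (fully open) to 1 (shut). A call has 1 to 10 rows; each row is the pose to reach, as a shift and turn from the pose commanded when the call began, along the tool's axes at that moment; what a row does not reach only later rows make up. A row lasts 1/12 s, in which the tool goes at most 41.7 mm and 7.16 degrees, less where a joint would pass 70% of its speed; a pose out of reach is approached as far as the arm can. A call with a gripper value outside its range is refused whole. The fingers move at their own pace and stop on an object; "force" is the grip in N (left out, the last holds). Time passes only in rows, so rows that repeat a pose let the fingers close. It gives the time, the measured TCP pose, the force, the opening and the grip force at its end, in the units of the state.
- telemetry.get_state(): the state, without advancing time (a new reading comes with each control period).
- vision.read_camera(name): name is "scene" or "top" or "wrist"; returns a dict with "color" (420x560x3 uint8, blue, green, red), "K" (3x3 intrinsics, pixels), "rvec" (rotation vector, rad) and "tvec" (3), from world to camera coordinates, as OpenCV has them; the wrist camera has in their place "T_tool_cam" (4x4, takes a point from camera to tool coordinates, whose origin is the TCP and whose axes are the flange's). Camera axes: x right, y down, z forward; pixel columns grow to the right and rows downward; lengths in m; the calibration is good to about 2 mm. A picture is of the moment at which its call begins: read the wrist's pose just before it. There is no depth.
- ctrl.sign_off(): hands the job in; it is judged then, once.
The state is a dict: "time": time; "qpos": joint angles; "dq": joint speeds; "joint_efforts": joint torques, N m; "eef_pos": TCP position; "tcp_rot": TCP orientation; "contact_force": force on the tool from outside, world axes, zero at the start; "wrist_torque": the same for the moment, N m; "opening": opening from 0.0 (shut) to 1.0 (fully open); "finger_force": force on a finger pad.
Only numpy, scipy, OpenCV 4.12 (cv2) and the standard library are available. Lean on these libraries where they do the work, as an engineer would, in place of code of your own. Each camera call takes 0.05 s, during which the arm holds its last target. There are 200 camera calls.

## Working session

There is one attempt and no reset: what is moved stays moved. The work goes in short steps, Python scripts to look and compute and a tool call to move; the robot and the scene stay as the last step left them, time stands still between calls to the robot, and variables do not carry over. Pictures are saved under pics/ and viewed, at most 10 in all, crops included, and the job is handed in when it is done.

Besides the shell and the picture viewer there is one more tool, called after "Emit:" as name(argument=value, ...), one argument or row to a line, values as JSON. arm_command: Moves the arm, as the interface text tells. Its arguments: {"type":"object","properties":{"series":{"type":"array","items":{"type":"number"}},"force":{"type":"number"}},"required":["series"]}

```bash
mkdir -p pics; ls
python3 - <<'E'
from plant import telemetry, vision, ctrl
import cv2,numpy as np,pickle
s=telemetry.get_state();print(s)
d={}
for n in("scene","top"):
    d[n]=vision.read_camera(n);cv2.imwrite(f"pics/{n}0.png",d[n]["color"]);print(n,d[n]["K"].tolist(),d[n]["rvec"],d[n]["tvec"])
pickle.dump(d,open("cam.pkl","wb"))
E
```

```text
pics
{'time': 0.0, 'qpos': array([ 1.07400899e+00,  2.87204623e-01,  1.57817610e+00,  2.54326784e-06,
        1.27855181e+00, -1.50016440e-01]), 'dq': array([-0.00030021,  0.00102715,  0.00013355,  0.00125867,  0.00053488,
       -0.0012706 ]), 'joint_efforts': array([ 2.44262656e-04, -4.05970538e+01, -2.92631131e+01, -5.27442478e-05,
        5.79126427e-03,  5.24773270e-06]), 'eef_pos': array([0.22907846, 0.63425372, 0.22992166]), 'tcp_rot': array([ 1.72518264e-01,  9.85005624e-01, -1.10890378e-03, -3.72954190e-04]), 'contact_force': array([-0.61785069,  0.18610501, -0.21280052]), 'wrist_torque': array([0.04328098, 0.05149904, 0.00426223]), 'finger_force': 0.0, 'opening': 0.999995559019261}
scene [[399.6820108568694, 0.0, 272.15988406820054], [0.0, 399.6820108568694, 214.81113833818776], [0.0, 0.0, 1.0]] [ 0.90814094  2.34244262 -1.26116613] [ 0.52822819 -0.0977487   1.52481054]
top [[479.40829492619457, 0.0, 277.89085467582373], [0.0, 479.40829492619457, 212.13076257837852], [0.0, 0.0, 1.0]] [ 2.09178186 -2.14133531  0.20887443] [-0.09017225  0.62802717  1.21157273]
```

View pics/scene0.png

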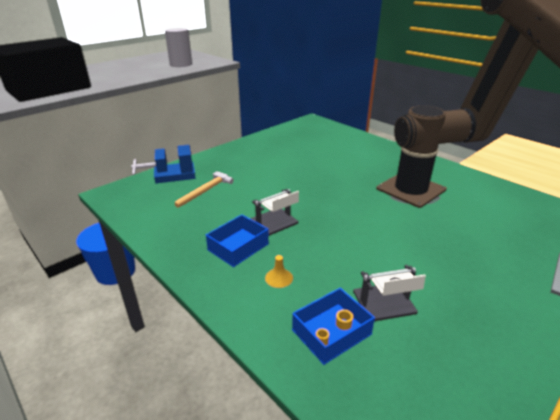

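View pics/top0.png

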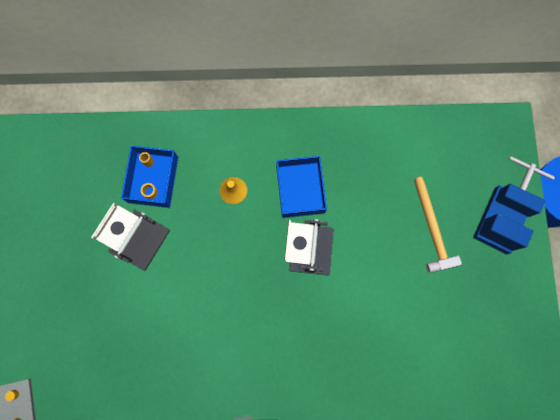

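The top view shows the empty bin near (301,186), with its stand near (311,247). The flag lies to the image left, with its hinge along about column 316. The stocked bin is at (150,177). I'll zoom in on the empty stand.

Run:
```python
import cv2,numpy as np,pickle
d=pickle.load(open("cam.pkl","rb"))
a=d["top"]["color"][210:285,275:345];b=d["scene"]["color"][180:240,240:310]
r=lambda im:cv2.resize(im,None,fx=5.6,fy=5.6,interpolation=cv2.INTER_CUBIC)
a=r(a);b=r(b)
c=np.zeros((430,790,3),np.uint8);c[:a.shape[0],:a.shape[1]]=a;c[:b.shape[0],396:396+b.shape[1]]=b[:, :394]
cv2.imwrite("pics/z.png",c)
```

```text
(no output)
```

View pics/z.png

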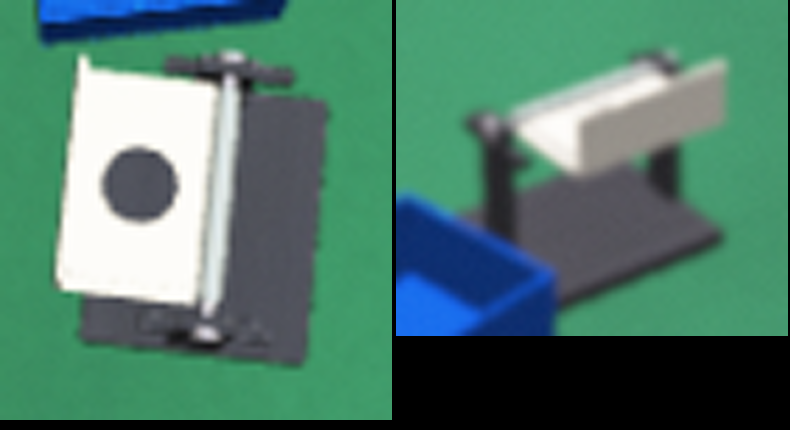

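```bash
cat > geo.py <<'E'
import numpy as np
from scipy.spatial.transform import Rotation as R
def stand2w(p,X):   # p=(x,y,yaw)
    return R.from_euler('z',p[2]).apply(X)+[p[0],p[1],0]
def flag2s(t,X):    # flag frame -> stand frame, theta about +x
    return R.from_euler('x',t).apply(X)+[0,0,.1]
E
python3 - <<'E'
import cv2,numpy as np,pickle
from geo import *
from scipy.optimize import least_squares
d=pickle.load(open("cam.pkl","rb"))
T=lambda u,v:(u/5.6+275-.41,v/5.6+210-.41)
S=lambda u,v:((u-396)/5.6+240-.41,v/5.6+180-.41)
m=.001
obs=[("top",0,(65,-55,12),T(328,104)),("top",0,(-65,-55,12),T(304,365)),("top",0,(-65,55,12),T(80,342)),
("top",0,(59,0,104),T(232,60)),("top",0,(-59,0,104),T(207,333)),
("top",1,(0,38,3),T(140,185)),("top",1,(50,6,0),T(217,86)),("top",1,(-50,6,0),T(197,304)),("top",1,(-50,70,32),T(57,290)),("top",1,(50,70,32),T(80,58)),
("scene",1,(50,70,32),S(578,125)),("scene",1,(50,70,-3),S(580,172)),("scene",1,(-50,70,32),S(727,62)),("scene",1,(-50,70,-3),S(728,125)),("scene",0,(-65,55,12),S(722,235))]
def res(p,full=False):
    o=[]
    for c,f,X,uv in obs:
        X=np.array([X])*m
        if f:X=flag2s(p[3],X)
        w=stand2w(p,X);k=d[c]
        o.append(cv2.projectPoints(w,k["rvec"],k["tvec"],k["K"],None)[0][0,0]-uv)
    return np.array(o) if full else np.ravel(o)
f=least_squares(res,[.6,0,0,.1],loss='soft_l1');print(f.x);print(res(f.x,True).round(1).tolist())
f.x.tofile("pose.bin")
# bin floor from top rim corners
k=d["top"];Rm=cv2.Rodrigues(k["rvec"])[0];C=-Rm.T@k["tvec"].ravel()
for uv,z in (((301,187),0.03),((150,177),.03),((233,190),.02)):
    r=Rm.T@np.linalg.inv(k["K"])@[*uv,1];print(C+r*(z-C[2])/r[2])
E
```

```text
[ 0.53151349 -0.19362    -0.13044588  0.04701423]
[[0.4, -0.5], [0.6, 0.2], [-0.1, -0.0], [-0.2, 1.4], [-0.0, -1.3], [-0.7, 0.3], [-0.2, 0.2], [-0.4, 0.2], [0.2, -1.3], [0.2, 0.2], [0.0, -0.6], [0.1, 0.9], [-0.3, 0.9], [-0.4, -0.7], [0.8, -1.2]]
[ 0.70126595 -0.17013416  0.03      ]
[0.73981535 0.24685838 0.03      ]
[0.69975997 0.01813323 0.02      ]
```

The residuals are about 1 px and the sizes agree with those given. The empty stand is at (0.532, -0.194), with yaw -7.5° and the flag at 0.05 rad.

```bash
cat >> geo.py <<'E'
def goto(*targets):   # each (x,y,z mm in stand frame, tilt deg): numbers for arm_command from the present pose
    from plant import telemetry
    s=telemetry.get_state();p=np.fromfile("pose.bin");np.set_printoptions(suppress=True)
    q=R.from_quat(s["tcp_rot"]);ps=R.from_euler('z',-p[2]).apply(s["eef_pos"]-[p[0],p[1],0])*1000
    print("t",round(s["time"],2),"now mm",ps.round(1),"F",s["contact_force"].round(1),"open",round(s["opening"],2),"q",s["qpos"].round(2))
    for x,y,z,a in targets:
        a=np.radians(a);c,n=np.cos(a),np.sin(a)
        M=R.from_matrix(np.array([[0,c,-n],[1,0,0],[0,-n,-c]]).T)
        Q=R.from_euler('z',p[2])*M
        w=stand2w(p,np.array([x,y,z])*.001)
        print((x,y,z,round(np.degrees(a))),(q.inv().apply(w-s["eef_pos"])*100).round(2),np.degrees((q.inv()*Q).as_rotvec()).round(1))
E
python3 -c "
from geo import *
goto((0,150,250,0))"
```

```text
t 0.1 now mm [-407.5  781.5  230. ] F [0.2 0.1 0.2] open 1.0 q [ 1.07  0.29  1.58 -0.    1.28 -0.15]
(0, 150, 250, 0) [-53.36 -52.94  -1.9 ] [-0.1  0.1 77.6]
```

Emit:
arm_command(
  series=[-53.4, -52.9, -2, 0, 0, 77.6, 1, -53.4, -52.9, -2, 0, 0, 77.6, 1, -53.4, -52.9, -2, 0, 0, 77.6, 1, -53.4, -52.9, -2, 0, 0, 77.6, 1, -53.4, -52.9, -2, 0, 0, 77.6, 1, -53.4, -52.9, -2, 0, 0, 77.6, 1, -53.4, -52.9, -2, 0, 0, 77.6, 1, -53.4, -52.9, -2, 0, 0, 77.6, 1, -53.4, -52.9, -2, 0, 0, 77.6, 1, -53.4, -52.9, -2, 0, 0, 77.6, 1],
  force=60,
)

```text
time: 0.93
eef_pos: [0.4081, 0.2566, 0.2421]
tcp_rot: [0.718, 0.696, -0.0, -0.0]
contact_force: [1.3, 0.6, 0.7]
opening: 0.003
finger_force: 0.0
```

```bash
python3 -c "
from geo import *
goto((0,150,250,0),(0,150,250,60))"
```

```text
t 0.93 now mm [-180.9  430.4  242.1] F [1.3 0.6 0.7] open 0.0 q [ 0.35 -0.16  2.03 -0.    1.28  0.38]
(0, 150, 250, 0) [-29.68  15.24  -0.79] [-0.   0.   5.6]
(0, 150, 250, 60) [-29.68  15.24  -0.79] [  2.9 -59.9   5.1]
```

Emit:
arm_command(
  series=[-29.7, 15.2, -0.8, 3, -60, 5, 1, -29.7, 15.2, -0.8, 3, -60, 5, 1, -29.7, 15.2, -0.8, 3, -60, 5, 1, -29.7, 15.2, -0.8, 3, -60, 5, 1, -29.7, 15.2, -0.8, 3, -60, 5, 1, -29.7, 15.2, -0.8, 3, -60, 5, 1, -29.7, 15.2, -0.8, 3, -60, 5, 1, -29.7, 15.2, -0.8, 3, -60, 5, 1, -29.7, 15.2, -0.8, 3, -60, 5, 1, -29.7, 15.2, -0.8, 3, -60, 5, 1],
)

```text
time: 1.77
eef_pos: [0.5513, -0.0433, 0.2466]
tcp_rot: [0.648, 0.574, -0.378, 0.329]
contact_force: [-0.1, 0.6, -0.5]
opening: 0.003
finger_force: 0.0
```

```bash
python3 -c "
from geo import *
goto((0,150,250,60),(0,120,65,60))"
```

```text
t 1.77 now mm [  0.1 151.6 246.6] F [-0.1  0.6 -0.5] open 0.0 q [ 0.12  0.24  1.84 -1.    1.51  0.55]
(0, 150, 250, 60) [-0.37 -0.01 -0.03] [0.  0.1 0.6]
(0, 120, 65, 60) [14.18  0.13 11.78] [0.  0.1 0.6]
```

Emit:
arm_command(
  series=[14.2, 0.1, 11.8, 0, 0, 0.6, 1, 14.2, 0.1, 11.8, 0, 0, 0.6, 1, 14.2, 0.1, 11.8, 0, 0, 0.6, 1, 14.2, 0.1, 11.8, 0, 0, 0.6, 1, 14.2, 0.1, 11.8, 0, 0, 0.6, 1, 14.2, 0.1, 11.8, 0, 0, 0.6, 1, 14.2, 0.1, 11.8, 0, 0, 0.6, 1],
)

```text
time: 2.35
eef_pos: [0.5487, -0.0732, 0.0684]
tcp_rot: [0.651, 0.571, -0.374, 0.332]
contact_force: [-0.2, -0.4, 0.9]
opening: -0.004
finger_force: 0.0
```

Run:
```python
from geo import *
from plant import vision
import cv2
goto((0,120,65,60),(0,62,65,60),(0,62,80,60),(0,64,95,60))
a=vision.read_camera("scene")["color"][140:260,200:340];b=vision.read_camera("top")["color"][190:310,230:350]
cv2.imwrite("pics/z2.png",cv2.hconcat([cv2.resize(a,(420,360)),cv2.resize(b,(360,360))]))
```

```text
t 2.35 now mm [  1.4 121.7  68.4] F [-0.2 -0.4  0.9] open -0.0 q [ 0.07  0.5   1.9  -1.07  1.31  0.82]
(0, 120, 65, 60) [ 0.21 -0.14  0.31] [ 0.3  0.1 -0.2]
(0, 62, 65, 60) [-2.69 -0.16  5.34] [ 0.3  0.1 -0.2]
(0, 62, 80, 60) [-3.99 -0.15  4.59] [ 0.3  0.1 -0.2]
(0, 64, 95, 60) [-5.19 -0.14  3.67] [ 0.3  0.1 -0.2]
```

View pics/z2.png

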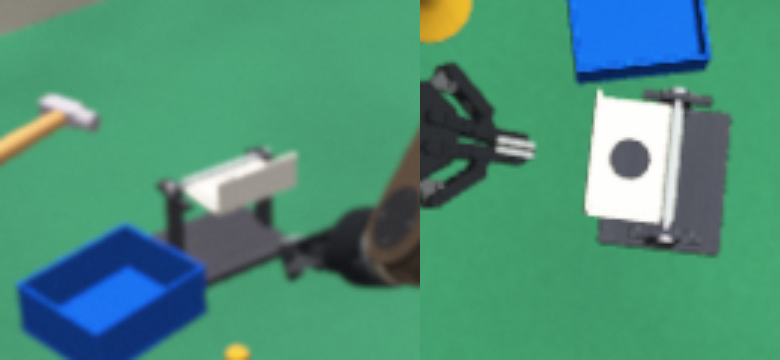

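The closed fingers are level with the flag's middle, with the tips at crop (535,148), and the flag is untouched. Next I'll slide under the plate and print the arc.

Emit:
arm_command(
  series=[-1.3, -0.1, 3.0, 0.3, 0, -0.2, 1, -2.6, -0.1, 5.6, 0.3, 0, -0.2, 1, -2.6, -0.1, 5.6, 0.3, 0, -0.2, 1, -2.6, -0.1, 5.6, 0.3, 0, -0.2, 1],
)

```text
time: 2.78
eef_pos: [0.5414, -0.135, 0.0656]
tcp_rot: [0.653, 0.569, -0.375, 0.332]
contact_force: [0.1, -0.1, 0.2]
opening: 0.001
finger_force: 0.0
```

```bash
cat >> geo.py <<'E'
def arc(th,r=50):     # TCP target whose leading tip corner meets the outer face at radius r, flag at th deg
    a=np.interp(th,[30,90,135,180],[60,45,30,15]);A,t=np.radians(a),np.radians(th)
    u=np.array([-np.cos(A),np.sin(A)]);e=np.array([np.cos(t),np.sin(t)]);n=np.array([np.sin(t),-np.cos(t)])
    c=r*e+3*n+np.sign(n@u)*11*u
    return (0,round(c[0],1),round(100+c[1],1),a)
E
python3 -c "
from geo import *
goto((0,59,62,60),(0,59,75,60),*[arc(t) for t in range(10,75,5)])"
```

```text
t 2.78 now mm [ 2.2 59.4 65.6] F [ 0.1 -0.1  0.2] open 0.0 q [-0.04  0.48  1.94 -1.15  1.24  0.81]
(0, 59, 62, 60) [ 0.29 -0.22  0.21] [ 0.1  0.  -0.4]
(0, 59, 75, 60) [-0.84 -0.21 -0.44] [ 0.1  0.  -0.4]
(0, np.float64(55.3), np.float64(96.2), 60) [-2.86 -0.2  -1.18] [ 0.1  0.  -0.4]
(0, np.float64(54.6), np.float64(100.5), 60) [-3.26 -0.2  -1.33] [ 0.1  0.  -0.4]
(0, np.float64(53.5), np.float64(104.8), 60) [-3.69 -0.19 -1.45] [ 0.1  0.  -0.4]
(0, np.float64(52.1), np.float64(108.9), 60) [-4.12 -0.19 -1.53] [ 0.1  0.  -0.4]
(0, np.float64(50.3), np.float64(112.9), 60) [-4.55 -0.19 -1.58] [ 0.1  0.  -0.4]
(0, np.float64(48.4), np.float64(116.8), 59) [-4.99 -0.18 -1.61] [ 0.1  1.3 -0.4]
(0, np.float64(46.1), np.float64(120.6), 58) [-5.43 -0.18 -1.6 ] [ 0.1  2.5 -0.4]
(0, np.float64(43.6), np.float64(124.1), 56) [-5.86 -0.18 -1.56] [ 0.1  3.8 -0.4]
(0, np.float64(40.7), np.float64(127.4), 55) [-6.29 -0.17 -1.47] [ 0.1  5.  -0.4]
(0, np.float64(37.6), np.float64(130.4), 54) [-6.7  -0.17 -1.35] [ 0.1  6.3 -0.4]
(0, np.float64(34.3), np.float64(133.1), 53) [-7.1  -0.17 -1.2 ] [ 0.1  7.5 -0.4]
(0, np.float64(30.7), np.float64(135.5), 51) [-7.49 -0.17 -1.01] [ 0.1  8.8 -0.4]
(0, np.float64(27.0), np.float64(137.5), 50) [-7.85 -0.16 -0.79] [ 0.1 10.  -0.4]
```

Emit:
arm_command(
  series=[-0.8, -0.2, -0.4, 0, 0, -0.4, 1, -1.5, -0.2, -0.7, 0, 0, -0.4, 1, -2.1, -0.2, -0.9, 0, 0, -0.4, 1, -2.5, -0.2, -1.0, 0, 0, -0.4, 1, -2.9, -0.2, -1.2, 0, 0, -0.4, 1, -3.3, -0.2, -1.3, 0, 0, -0.4, 1, -3.7, -0.2, -1.4, 0, 0, -0.4, 1, -4.1, -0.2, -1.5, 0, 0, -0.4, 1, -4.6, -0.2, -1.6, 0, 0, -0.4, 1],
)

```text
time: 3.53
eef_pos: [0.5368, -0.1433, 0.1109]
tcp_rot: [0.649, 0.573, -0.377, 0.329]
contact_force: [0.9, 0.7, -1.8]
opening: 0.0
finger_force: 0.5
```

```bash
python3 -c "
from geo import *
goto(*[arc(t) for t in range(30,85,5)])"
```

```text
t 3.53 now mm [ -1.3  50.6 110.9] F [ 0.9  0.7 -1.8] open 0.0 q [-0.05  0.38  1.96 -1.13  1.26  0.72]
(0, np.float64(50.3), np.float64(112.9), 60) [-0.19  0.13 -0.07] [-0.   0.1  0.3]
(0, np.float64(48.4), np.float64(116.8), 59) [-0.62  0.12 -0.1 ] [-0.   1.3  0.3]
(0, np.float64(46.1), np.float64(120.6), 58) [-1.06  0.12 -0.09] [-0.   2.6  0.3]
(0, np.float64(43.6), np.float64(124.1), 56) [-1.49  0.12 -0.05] [-0.   3.8  0.3]
(0, np.float64(40.7), np.float64(127.4), 55) [-1.92  0.12  0.04] [-0.   5.1  0.3]
(0, np.float64(37.6), np.float64(130.4), 54) [-2.34  0.11  0.15] [-0.   6.3  0.3]
(0, np.float64(34.3), np.float64(133.1), 53) [-2.74  0.11  0.31] [-0.   7.6  0.3]
(0, np.float64(30.7), np.float64(135.5), 51) [-3.12  0.11  0.5 ] [-0.   8.8  0.3]
(0, np.float64(27.0), np.float64(137.5), 50) [-3.48  0.11  0.72] [-0.  10.1  0.3]
(0, np.float64(23.1), np.float64(139.2), 49) [-3.82  0.11  0.97] [-0.  11.3  0.3]
(0, np.float64(19.1), np.float64(140.6), 48) [-4.14  0.1   1.25] [-0.  12.6  0.3]
```

Contact force is about 2 N, as expected. I'll continue the arc.

Emit:
arm_command(
  series=[-0.6, 0.1, -0.1, 0, 1.3, 0, 1, -1.1, 0.1, -0.1, 0, 2.6, 0, 1, -1.5, 0.1, 0, 0, 3.8, 0, 1, -1.9, 0.1, 0, 0, 5, 0, 1, -2.3, 0.1, 0.2, 0, 6.3, 0, 1, -2.7, 0.1, 0.3, 0, 7.6, 0, 1, -3.1, 0.1, 0.5, 0, 8.8, 0, 1, -3.5, 0.1, 0.7, 0, 10, 0, 1, -3.8, 0.1, 1.0, 0, 11.3, 0, 1, -4.1, 0.1, 1.3, 0, 12.6, 0, 1],
)

```text
time: 4.37
eef_pos: [0.5342, -0.1753, 0.1405]
tcp_rot: [0.687, 0.606, -0.303, 0.264]
contact_force: [-0.3, 1.2, -0.7]
opening: 0.001
finger_force: 0.5
```

Run:
```python
from geo import *
from plant import vision
import cv2
goto(*[arc(t) for t in range(80,135,5)])
a=vision.read_camera("scene")["color"][140:260,200:340];b=vision.read_camera("top")["color"][190:310,230:350]
cv2.imwrite("pics/z3.png",cv2.hconcat([cv2.resize(a,(420,360)),cv2.resize(b,(360,360))]))
```

```text
t 4.37 now mm [  0.3  18.5 140.5] F [-0.3  1.2 -0.7] open 0.0 q [-0.17  0.24  1.98 -0.95  1.13  0.48]
(0, np.float64(19.1), np.float64(140.6), 48) [ 0.03 -0.03 -0.05] [-0.  -0.1  0.3]
(0, np.float64(15.0), np.float64(141.6), 46) [-0.32 -0.03  0.19] [-0.   1.1  0.3]
(0, np.float64(10.8), np.float64(142.2), 45) [-0.65 -0.03  0.45] [-0.   2.4  0.3]
(0, np.float64(6.6), np.float64(142.5), 43) [-0.95 -0.03  0.74] [-0.   4.   0.3]
(0, np.float64(2.5), np.float64(142.4), 42) [-1.23 -0.03  1.05] [-0.   5.7  0.3]
(0, np.float64(-1.6), np.float64(142.0), 40) [-1.47 -0.04  1.38] [-0.   7.4  0.3]
(0, np.float64(-5.7), np.float64(141.2), 38) [-1.69 -0.04  1.74] [-0.   9.   0.3]
(0, np.float64(-9.6), np.float64(140.0), 37) [-1.87 -0.04  2.1 ] [-0.  10.7  0.3]
(0, np.float64(-13.4), np.float64(138.5), 35) [-2.02 -0.04  2.48] [-0.1 12.4  0.3]
(0, np.float64(-17.0), np.float64(136.6), 33) [-2.12 -0.04  2.88] [-0.1 14.   0.3]
(0, np.float64(-20.5), np.float64(134.5), 32) [-2.2  -0.04  3.28] [-0.1 15.7  0.3]
```

View pics/z3.png

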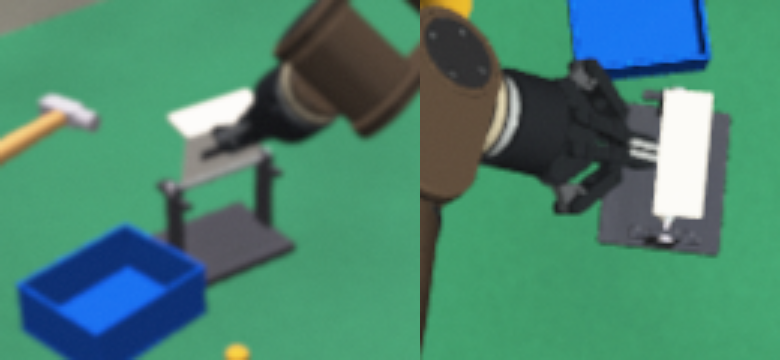

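The flag stands at about 80° with the lip on top, at crop (685,150) in the top view. The stand's base has not moved. Continuing the arc.

Emit:
arm_command(
  series=[-0.3, 0, 0.2, 0, 1.1, 0.3, 1, -0.65, 0, 0.45, 0, 2.4, 0.3, 1, -0.95, 0, 0.75, 0, 4, 0.3, 1, -1.2, 0, 1.05, 0, 5.7, 0.3, 1, -1.5, 0, 1.4, 0, 7.4, 0.3, 1, -1.7, 0, 1.75, 0, 9, 0.3, 1, -1.85, 0, 2.1, 0, 10.7, 0.3, 1, -2.0, 0, 2.5, 0, 12.4, 0.3, 1, -2.1, 0, 2.9, 0, 14, 0.3, 1, -2.2, 0, 3.3, 0, 15.7, 0.3, 1],
)

```text
time: 5.3
eef_pos: [0.529, -0.2138, 0.1338]
tcp_rot: [0.723, 0.634, -0.206, 0.179]
contact_force: [-0.3, 0.7, 0.3]
opening: 0.002
finger_force: 0.3
```

```bash
python3 -c "
from geo import *
goto(*[arc(t) for t in range(130,185,5)])"
```

```text
t 5.3 now mm [  0.1 -20.4 133.8] F [-0.3  0.7  0.3] open 0.0 q [-0.34  0.17  1.98 -0.67  0.98  0.17]
(0, np.float64(-20.5), np.float64(134.5), 32) [-0.05 -0.01 -0.06] [-0.1 -0.  -0. ]
(0, np.float64(-23.7), np.float64(132.0), 30) [-0.19 -0.01  0.32] [-0.1  1.7 -0. ]
(0, np.float64(-26.7), np.float64(129.2), 28) [-0.3  -0.01  0.72] [-0.1  3.3 -0. ]
(0, np.float64(-29.4), np.float64(126.2), 27) [-0.37 -0.01  1.12] [-0.1  5.  -0. ]
(0, np.float64(-31.8), np.float64(122.9), 25) [-0.4  -0.01  1.52] [-0.1  6.7 -0. ]
(0, np.float64(-33.9), np.float64(119.5), 23) [-0.4  -0.01  1.92] [-0.1  8.3 -0. ]
(0, np.float64(-56.2), np.float64(124.0), 22) [-2.54 -0.01  2.71] [-0.1 10.  -0. ]
(0, np.float64(-57.9), np.float64(119.6), 20) [-2.45 -0.01  3.17] [-0.1 11.7 -0. ]
(0, np.float64(-59.2), np.float64(115.1), 18) [-2.32 -0.01  3.63] [-0.1 13.3 -0. ]
(0, np.float64(-60.1), np.float64(110.5), 17) [-2.16 -0.01  4.06] [-0.1 15.  -0. ]
(0, np.float64(-60.6), np.float64(105.8), 15) [-1.95 -0.    4.49] [-0.1 16.7 -0. ]
```

Emit:
arm_command(
  series=[-0.2, 0, 0.3, 0, 1.7, 0, 1, -0.3, 0, 0.7, 0, 3.3, 0, 1, -0.4, 0, 1.1, 0, 5, 0, 1, -0.4, 0, 1.5, 0, 6.7, 0, 1, -0.4, 0, 1.9, 0, 8.3, 0, 1, -0.6, 0, 2.35, 0, 10, 0, 1, -0.55, 0, 2.8, 0, 11.7, 0, 1, -0.55, 0, 2.8, 0, 11.7, 0, 1],
)

```text
time: 5.97
eef_pos: [0.5261, -0.2339, 0.1126]
tcp_rot: [0.741, 0.649, -0.131, 0.114]
contact_force: [0.1, -1.5, 0.6]
opening: -0.004
finger_force: 0.0
```

```bash
python3 -c "
from geo import *
goto(*[(0,-41,z,15) for z in (110,108,106,105,104,103,102,101)])"
```

```text
t 5.97 now mm [ -0.1 -40.6 112.6] F [ 0.1 -1.5  0.6] open -0.0 q [-0.45  0.18  1.97 -0.42  0.93 -0.08]
(0, -41, 110, 15) [0.05 0.01 0.26] [-0.1  5.  -0.1]
(0, -41, 108, 15) [0.12 0.01 0.45] [-0.1  5.  -0.1]
(0, -41, 106, 15) [0.19 0.01 0.63] [-0.1  5.  -0.1]
(0, -41, 105, 15) [0.22 0.01 0.73] [-0.1  5.  -0.1]
(0, -41, 104, 15) [0.26 0.01 0.82] [-0.1  5.  -0.1]
(0, -41, 103, 15) [0.29 0.01 0.91] [-0.1  5.  -0.1]
(0, -41, 102, 15) [0.32 0.01 1.01] [-0.1  5.  -0.1]
(0, -41, 101, 15) [0.36 0.01 1.1 ] [-0.1  5.  -0.1]
```

Emit:
arm_command(
  series=[-0.7, 0, -0.3, 0, 2.5, 0, 1, -1.3, 0, 0.1, 0, 5, 0, 1, -1.2, 0, 0.4, 0, 5, 0, 1, -1.1, 0, 0.65, 0, 5, 0, 1, -1.0, 0, 0.8, 0, 5, 0, 1, -0.95, 0, 0.95, 0, 5, 0, 1, -0.95, 0, 0.95, 0, 5, 0, 1],
)

```text
time: 6.55
eef_pos: [0.5245, -0.244, 0.1062]
tcp_rot: [0.745, 0.654, -0.099, 0.085]
contact_force: [0.4, -0.5, -0.0]
opening: -0.003
finger_force: 0.0
```

Run:
```python
from geo import *
from plant import vision
import cv2
goto(*[(0,-52,z,15) for z in (106,105,104,103,102,101)])
a=vision.read_camera("scene")["color"][140:260,200:340];b=vision.read_camera("top")["color"][190:310,230:350]
cv2.imwrite("pics/z4.png",cv2.hconcat([cv2.resize(a,(420,360)),cv2.resize(b,(360,360))]))
```

```text
t 6.55 now mm [ -0.4 -50.8 106.2] F [ 0.4 -0.5 -0. ] open -0.0 q [-0.51  0.19  1.95 -0.31  0.92 -0.2 ]
(0, -52, 106, 15) [-0.11  0.04  0.05] [-0.1  0.   0. ]
(0, -52, 105, 15) [-0.08  0.04  0.15] [-0.1  0.   0. ]
(0, -52, 104, 15) [-0.05  0.04  0.25] [-0.1  0.   0. ]
(0, -52, 103, 15) [-0.03  0.04  0.34] [-0.1  0.   0. ]
(0, -52, 102, 15) [-0.    0.04  0.44] [-0.1  0.   0. ]
(0, -52, 101, 15) [0.02 0.04 0.54] [-0.1  0.   0. ]
```

View pics/z4.png

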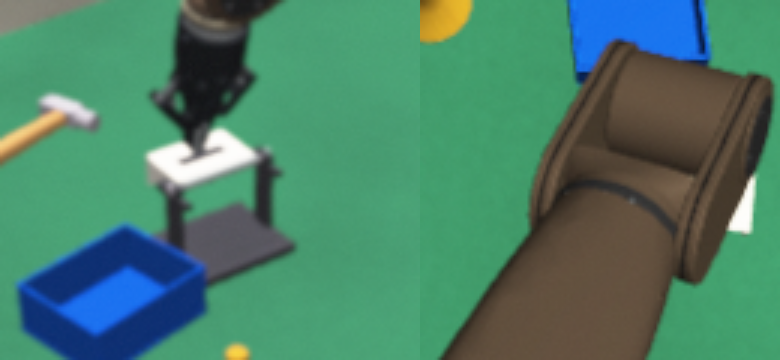

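The flag is nearly flat and shows the bar face. I'll press down gently until it meets the stop.

Emit:
arm_command(
  series=[-0.1, 0, 0.1, 0, 0, 0, 1, -0.1, 0, 0.2, 0, 0, 0, 1, -0.1, 0, 0.2, 0, 0, 0, 1],
)

```text
time: 6.9
eef_pos: [0.5248, -0.2464, 0.1055]
tcp_rot: [0.746, 0.653, -0.099, 0.086]
contact_force: [-0.5, -0.3, -0.4]
opening: 0.003
finger_force: 0.0
```

Emit:
arm_command(
  series=[0, 0, 0.1, 0, 0, 0, 1, 0, 0, 0.1, 0, 0, 0, 1],
)

```text
time: 7.07
eef_pos: [0.5249, -0.2466, 0.105]
tcp_rot: [0.746, 0.653, -0.099, 0.086]
contact_force: [-0.3, 2.0, 1.8]
opening: 0.002
finger_force: 0.9
```

Emit:
arm_command(
  series=[0, 0, 0.1, 0, 0, 0, 1, 0, 0, 0.1, 0, 0, 0, 1],
)

```text
time: 7.23
eef_pos: [0.5249, -0.2467, 0.1048]
tcp_rot: [0.746, 0.653, -0.099, 0.086]
contact_force: [-2.6, 4.4, 6.1]
opening: 0.001
finger_force: 3.1
```

Emit:
arm_command(
  series=[0, 0, 0.1, 0, 0, 0, 1, 0, 0, 0.1, 0, 0, 0, 1],
)

```text
time: 7.4
eef_pos: [0.525, -0.2468, 0.1046]
tcp_rot: [0.746, 0.653, -0.099, 0.086]
contact_force: [-4.6, 5.6, 9.9]
opening: -0.001
finger_force: 5.0
```

The force rises while the position stays still, so the flag is on the stop. Retreating.

Emit:
arm_command(
  series=[0, 0, -0.4, 0, 0, 0, 1, 0, 0, -1.5, 0, 0, 0, 1, 0, 0, -4, 0, 0, 0, 1, 0, 0, -8, 0, 0, 0, 1, 0, 0, -12, 0, 0, 0, 1, -3, 0, -15, 0, 0, 0, 1, 10, 0, -15, 0, 0, 0, 1, 20, 0, -12, 0, 0, 0, 1, 20, 0, -12, 0, 0, 0, 1, 20, 0, -12, 0, 0, 0, 1],
)

```text
time: 8.23
eef_pos: [0.5465, -0.0829, 0.1936]
tcp_rot: [0.746, 0.653, -0.098, 0.087]
contact_force: [0.6, 0.9, 0.2]
opening: 0.001
finger_force: 0.0
```

Emit:
arm_command(
  series=[10, 0, 0, 0, 0, 0, 1, 15, 0, 0, 0, 0, 0, 1, 15, 0, 0, 0, 0, 0, 1, 15, 0, 0, 0, 0, 0, 1, 15, 0, 0, 0, 0, 0, 1, 15, 0, 0, 0, 0, 0, 1, 15, 0, 0, 0, 0, 0, 1],
)

```text
time: 8.82
eef_pos: [0.5655, 0.0593, 0.1546]
tcp_rot: [0.746, 0.653, -0.099, 0.086]
contact_force: [-0.3, -0.0, -0.3]
opening: -0.002
finger_force: 0.0
```

Run:
```python
from geo import *
from plant import vision
import cv2
goto()
A=vision.read_camera("scene")["color"];B=vision.read_camera("top")["color"]
a=A[180:240,240:310];b=B[210:285,275:345]
cv2.imwrite("pics/z5.png",cv2.hconcat([cv2.copyMakeBorder(cv2.resize(b,None,fx=5.6,fy=5.6,interpolation=2),0,10,0,4,0),cv2.copyMakeBorder(cv2.resize(a,None,fx=5.6,fy=5.6,interpolation=2),0,94,0,0,0)]))
```

```text
t 8.82 now mm [  0.8 255.1 154.6] F [-0.3 -0.  -0.3] open -0.0 q [ 0.04  0.18  1.87 -0.28  1.16  0.29]
```

View pics/z5.png

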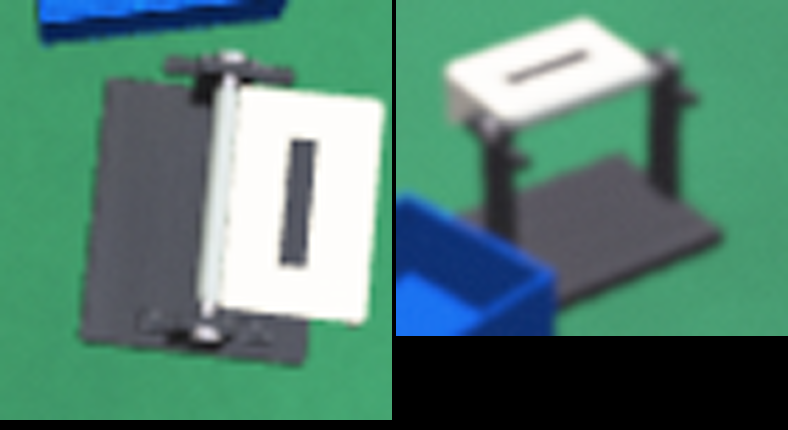

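Run:
```python
import cv2,numpy as np,pickle
from geo import *
d=pickle.load(open("cam.pkl","rb"));p=np.fromfile("pose.bin")
for th in (2.95,3.05,np.pi):
    for c,x in (("top",50),("top",-50),("scene",50),("scene",-50)):
        w=stand2w(p,flag2s(th,np.array([[x,70,-3]])*.001));k=d[c]
        u,v=cv2.projectPoints(w,k["rvec"],k["tvec"],k["K"],None)[0][0,0]
        print(round(th,2),c,x,*( ((u+.41-275)*5.6,(v+.41-210)*5.6) if c=="top" else ((u+.41-240)*5.6+396,(v+.41-180)*5.6)))
```

```text
2.95 top 50 381.875037541393 98.57704139680376
2.95 top -50 363.6678334947868 319.73298528263996
2.95 scene 50 446.29536909283877 49.43156897267693
2.95 scene -50 586.6148695696928 1.3752478707129967
3.05 top 50 382.74043988148543 101.39434380739522
3.05 top -50 364.64948274257955 321.3555272797593
3.05 scene 50 445.66438172633764 58.72259734460121
3.05 scene -50 585.521307808996 10.513773142258492
3.14 top 50 382.1686892363816 103.83737146131645
3.14 top -50 364.1623992522465 322.6960144539585
3.14 scene 50 445.6397210182707 67.7218331846766
3.14 scene -50 585.0949017874456 19.344337773782875
```

The flag's measured corners, at scene rows of about 70 and 15, match an angle of pi. The stand has not moved and the arm is clear of everything.

```bash
python3 -c "
from plant import ctrl
print(ctrl.sign_off())"
```

```text
the job is handed in; nothing more can be done
None
```

The empty bin's flag is pushed right over and lies flat against its stop with the bar face up; its stand did not move, nothing else was touched, and the job was handed in at about 9 s.

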